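# Turn the row round: turned wooden pieces from drying rack to display stand

### The arm

A 6-joint arm with a two-finger parallel gripper is mounted at the origin on the work surface. World frame = base frame: x ahead of the robot, y to its left, z up, the work surface at z = 0. Lengths are in mm, angles in rad, forces in N, time in s.
With the tool pointing down it reaches from about 350 to 775 mm from the base axis. Payload 7.3 kg.
Tool frame: the origin (TCP) lies midway between the tips of the shut fingers; the grasp point (between the pads) lies 19 mm behind it; z points along the fingers, y is the line along which they close (so a half turn about z gives the same grasp; the last joint's range is limited). The gripper opens to 92 mm and grips with 3 to 60 N. Pads are 19 mm wide; open, the fingers measure 130 mm over their backs; the gripper's body (75 mm by 190 mm) begins 47 mm behind the grasp point.
Start: joints at [1.025, 0.342, 1.524, -0, 1.275, -0.146], TCP at [204.337, 483.626, 194.141] pointing down, gripper open.
Joint ranges: [-2.53, 2.53], [-0.77, 2.02], [0.04, 2.7], [-1, 4.14], [0.28, 2.66], [-3.11, 3.11]. Speed limits (rad/s): [2.57, 2.57, 3.14, 3.14, 3.14, 3.14].

### API

Orientations are given as [roll, pitch, yaw] about the fixed x, y, z axes, in that order (R = Rz(yaw) Ry(pitch) Rx(roll)).
In Python, from plant import monitor, optics, workorder gives the robot as it stands. The module is installed in compiled form; this text tells all that it offers.
- The arm moves only by the tool servo_tool, never from a script. Its arguments are lists of equal length, an entry for each row: "linear": the shift along the tool's x, y, z as a fraction of full scale, a list of three; "spin": the turn about the tool's z as a fraction of full scale. In form: {"linear": [[dx, dy, dz], ...], "spin": [spin, ...]}. A call has exactly 8 rows; each row shifts and turns the commanded pose from where the row before left it, along the tool's axes as they then stand; what a row does not reach is not made up. Full scale, the value 1, is 200 mm for a shift and 90 degrees for a turn. A row lasts 1/8 s, in which the tool goes at most 62.5 mm and 10.7 degrees, less where a joint would pass 70% of its speed; a pose out of reach is approached as far as the arm can. A call with a number of a shift or a turn outside -1 to 1 is refused whole. A call with a gripper value outside its range is refused whole. "hand" is the opening, from -1 (shut) to 1 (fully open), set as the call begins (left out, the last holds). The fingers move at their own pace and stop on an object; the grip force is fixed at half the most. Time passes only in rows, so rows that do not move let the fingers close, or fill a call up. It gives the time, the measured TCP pose, the force, the opening and the grip force at its end, in the units of the state.
- monitor.get_obs(): the state, without advancing time (a new reading comes with each control period).
- optics.capture(name): name is "scene" or "top"; returns a dict with "frame" (400x640x3 uint8, blue, green, red), "K" (3x3 intrinsics, pixels), "world_to_cam" (4x4, takes a point from world to camera coordinates). Camera axes: x right, y down, z forward; pixel columns grow to the right and rows downward; lengths in mm; the calibration is good to about 2 mm. A picture is of the moment at which its call begins. There is no depth.
- workorder.close_job(): hands the job in; it is judged then, once.
The state is a dict: "time": time; "joint_positions": joint angles; "dq": joint speeds; "tau": joint torques, N m; "tool_pos": TCP position; "tcp_rot": TCP orientation; "contact_force": force on the tool from outside, world axes, zero at the start; "moment": the same for the moment, N m; "grip_width": finger opening in mm; "finger_force": force on a finger pad.
Only numpy, scipy, OpenCV 4.12 (cv2) and the standard library are available. Lean on these libraries where they do the work, as an engineer would, in place of code of your own. Each camera call takes 0.05 s, during which the arm holds its last target. There are 200 camera calls.

### The job

Move the four turned wooden pieces from the slatted drying rack to the dark wooden display stand in reverse order: the piece that is leftmost on the rack goes to the rightmost pad of the stand, the second from the left to the second from the right, and so on. Stand one piece upright in the middle of each felt pad, keep every piece upright all the way, and let go of them all.

Things in the scene. Friction and masses are not known exactly. Their poses are not given: they have to be found in the camera images.
- vase: Pale turned wood, upright along z, one piece, loose, 45 to 120 g. Origin: centre of the underside of its foot. Small vase, 80 mm high: foot 40 mm across, straight-sided belly 46 mm across from 28 to 54 mm above the foot, slim neck 20 mm across at 66 to 71 mm, flared rim 32 mm across.
- box: Pale turned wood, upright along z, one piece, loose, 45 to 120 g. Origin: centre of the underside of its foot. Squat round box with a closed lid that does not come off, 60 mm high, the shortest: foot and straight wall 44 mm across up to 36 mm, lid rim 48 mm across at 37 to 41 mm, above it a shallow dome with a small knob 12 mm across.
- candlestick: Pale turned wood, upright along z, one piece, loose, 45 to 120 g. Origin: centre of the underside of its foot. Candlestick, 86 mm high: square foot 42 by 42 mm and 10 mm thick, round stem 22 mm across from 18 to 52 mm above its underside, straight-sided round head 34 mm across from 60 to 86 mm with a dark candle hole.
- goblet: Pale turned wood, upright along z, one piece, loose, 45 to 120 g. Origin: centre of the underside of its foot. Egg-cup-like goblet, 66 mm high: foot 42 mm across, thin stem 16 mm across from 12 to 28 mm, straight-sided cup 42 mm across from 42 to 66 mm with a dark mouth.
- pad_vase: The felt pad on the drying rack on which the vase stands at the start. Four of these pads lie in a row on the drying rack, at -120, -40, 40 and 120 mm along the rack's y; their order changes. Fixed, alike, grey, 72 mm across, 3 mm thick; origin: centre of its underside, so the piece stands 3 mm above it.
- pad_box: The felt pad on the drying rack on which the box stands at the start. Four of these pads lie in a row on the drying rack, at -120, -40, 40 and 120 mm along the rack's y; their order changes. Fixed, alike, grey, 72 mm across, 3 mm thick; origin: centre of its underside, so the piece stands 3 mm above it.
- pad_candlestick: The felt pad on the drying rack on which the candlestick stands at the start. Four of these pads lie in a row on the drying rack, at -120, -40, 40 and 120 mm along the rack's y; their order changes. Fixed, alike, grey, 72 mm across, 3 mm thick; origin: centre of its underside, so the piece stands 3 mm above it.
- pad_goblet: The felt pad on the drying rack on which the goblet stands at the start. Four of these pads lie in a row on the drying rack, at -120, -40, 40 and 120 mm along the rack's y; their order changes. Fixed, alike, grey, 72 mm across, 3 mm thick; origin: centre of its underside, so the piece stands 3 mm above it.
- drying_rack: Where the pieces start: low rack of five thin bare aluminium slats with gaps between them, on short feet, 80 mm deep (x) and 330 mm long (y), its slats' top 30 mm above the table. Fixed. Origin: its centre at table height; y runs along the row, to the robot's left within 0.12 rad. It may be the nearer or the farther of the two.
- display_stand: Where the pieces go: fixed solid dark wood plank, 80 mm deep (x), top 30 mm above the table, between end cheeks 50 mm high at y = -174 and 174 mm. On it four fixed felt pads, 72 mm across, tops 33 mm above the table, centred at x = 0, y = -120, -40, 40 and 120 mm, empty at the start. Origin: its centre at table height; y runs along the row, to the robot's left within 0.12 rad.

How it is judged:
By the outcome, as a careful person would: the job done as asked, in the order asked, and still so for the second after the job is handed in, with the robot touching nothing.
It also fails if it takes over 104 s, if anything falls off the work surface, if the arm or the gripper's body presses on something with over 40 N, if the wrist force passes 120 N, or if a joint passes its speed limit or range.

## Working session

There is one attempt and no reset: what is moved stays moved. The work goes in short steps, Python scripts to look and compute and a tool call to move; the robot and the scene stay as the last step left them, time stands still between calls to the robot, and variables do not carry over. Pictures are saved under pics/ and viewed, at most 14 in all, crops included, and the job is handed in when it is done.

Besides the shell and the picture viewer there is one more tool, called after "Call:" as name(argument=value, ...), one argument or row to a line, values as JSON. servo_tool: Moves the arm, as the interface text tells. Shift numbers are shares of 200 mm and turn numbers shares of 90 degrees, none past 1 either way. Its arguments: {"type":"object","properties":{"linear":{"type":"array","items":{"type":"array","items":{"type":"number","minimum":-1,"maximum":1}}},"spin":{"type":"array","items":{"type":"number","minimum":-1,"maximum":1}},"hand":{"type":"number"}},"required":["linear","spin"]}

```bash
mkdir -p pics; python3 - <<'E'
from plant import monitor, optics
import cv2,numpy as np
o=monitor.get_obs()
for k in("time","tool_pos","tcp_rot","grip_width"):print(k,o[k])
for n in("scene","top"):
    c=optics.capture(n);cv2.imwrite(f"pics/{n}0.png",c["frame"]);print(c["K"],np.round(c["world_to_cam"],3))
    np.savez(n+"0.npz",**c)
E
```

```text
time 0.0
tool_pos [204.06933966 483.19287995 193.43668796]
tcp_rot [-3.14001896e+00 -2.52505639e-04  2.74173646e+00]
grip_width 91.58255067150174
[[477.76652879   0.         326.9948429 ]
 [  0.         477.76652879 199.9582972 ]
 [  0.           0.           1.        ]] [[-3.770000e-01  9.260000e-01 -7.000000e-03  2.207530e+02]
 [ 7.850000e-01  3.160000e-01 -5.320000e-01 -3.981660e+02]
 [-4.910000e-01 -2.070000e-01 -8.460000e-01  1.074905e+03]
 [ 0.000000e+00  0.000000e+00  0.000000e+00  1.000000e+00]]
[[427.67352985   0.         312.99951632]
 [  0.         427.67352985 203.42774309]
 [  0.           0.           1.        ]] [[-2.40000e-02 -1.00000e+00 -2.00000e-02  1.98720e+01]
 [-9.97000e-01  2.60000e-02 -6.80000e-02  5.71679e+02]
 [ 6.80000e-02  1.80000e-02 -9.98000e-01  7.71206e+02]
 [ 0.00000e+00  0.00000e+00  0.00000e+00  1.00000e+00]]
```

View pics/scene0.png

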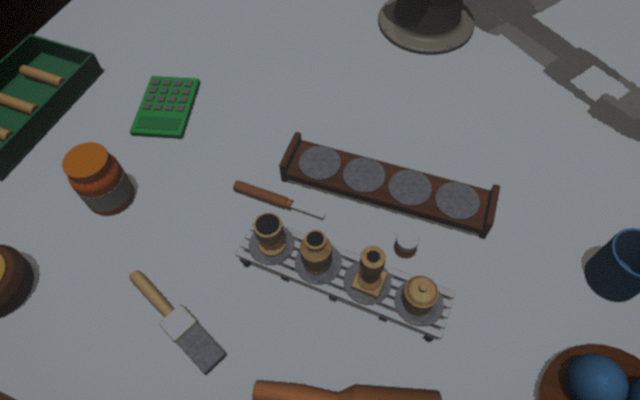

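View pics/top0.png

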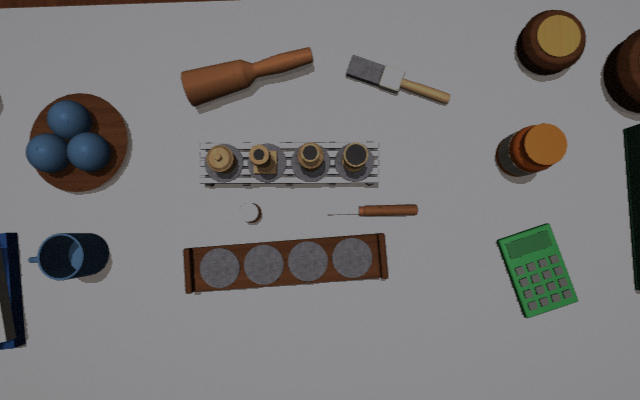

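Top view: rack (farther) at about (290,162) with box (220,158), candlestick (262,157), vase (311,155) and goblet (355,155) from robot-left to right. Stand pads are at about (219,268), (264,265), (308,261), (352,258). Next I'll look at enlarged crops for precise features.

```bash
python3 - <<'E'
import cv2,numpy as np
a=np.load("top0.npz")["frame"][135:195,195:385];b=np.load("scene0.npz")["frame"][200:335,230:460]
a=cv2.resize(a,None,fx=4,fy=4,interpolation=2);b=cv2.resize(b,None,fx=3,fy=3,interpolation=2)
b=cv2.copyMakeBorder(b,0,0,0,max(0,a.shape[1]-b.shape[1]),0);a=cv2.copyMakeBorder(a,0,0,0,max(0,b.shape[1]-a.shape[1]),0)
a=cv2.resize(a,(b.shape[1],a.shape[0])) if a.shape[1]!=b.shape[1] else a
b=b[:360]
v=np.clip(np.vstack([a,b]).astype(float)*1.5,0,255).astype(np.uint8);print(v.shape)
cv2.imwrite("pics/crop0.png",v)
E
```

```text
(600, 760, 3)
```

View pics/crop0.png

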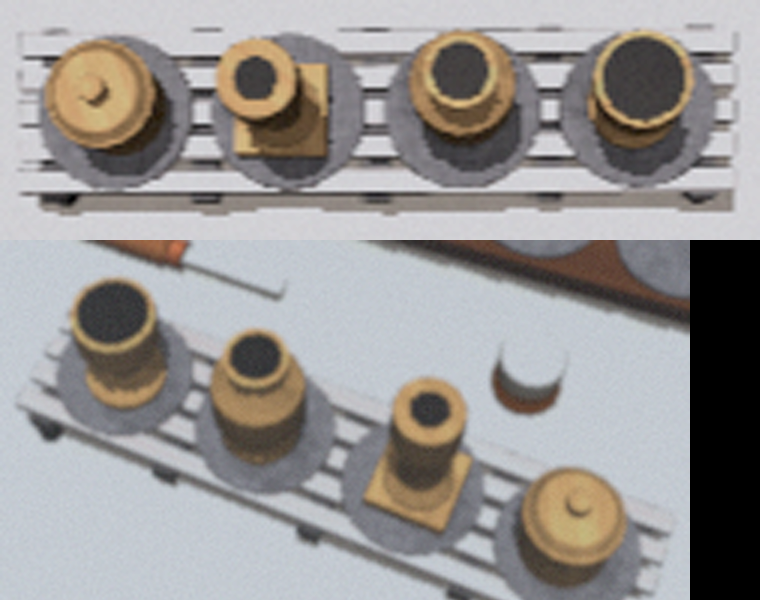

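The crop shows the four pieces upright with dark mouths at about top-view (356,154), (310,153), (259,154.5), and the box knob at (218.5,157.5). In the scene view they are at (267,224), (315,238), (373,256), (423,288). I'll refine these with masks and cast rays.

```bash
cat > h.py <<'E'
import cv2,numpy as np
def ray(c,uv,z):
    T=c["world_to_cam"];R=T[:3,:3];o=-R.T@T[:3,3];d=R.T@np.linalg.inv(c["K"])@np.array([*uv,1.]);return (o+d*(z-o[2])/d[2])[:2]
def tri(cs,uvs):
    A=[];b=[]
    for c,uv in zip(cs,uvs):
        P=c["K"]@c["world_to_cam"][:3]
        for i in(0,1):
            r=uv[i]*P[2]-P[i];A.append(r[:3]);b.append(-r[3])
    return np.linalg.lstsq(np.array(A),np.array(b),rcond=None)[0]
def blob(mask,uv,r):
    n,l,s,ce=cv2.connectedComponentsWithStats(mask.astype(np.uint8))
    k=[i for i in range(1,n) if s[i,4]>8 and np.hypot(*(ce[i]-uv))<r]
    i=max(k,key=lambda i:s[i,4]);return ce[i],s[i]
E
python3 - <<'E'
from h import *
C={n:dict(np.load(n+"0.npz")) for n in("top","scene")}
g={"goblet":((355.6,153.9),(267,223.7),99),"vase":((309.6,152.4),(315,238),113),"candle":((258.6,154.1),(373,256),119)}
f={n:C[n]["frame"].astype(int) for n in C}
for k,(a,b,z) in g.items():
    uv=[]
    for n,p in(("top",a),("scene",b)):
        m=f[n].max(2)<62; ce,s=blob(m,p,6);uv.append(ce);print(k,n,ce.round(1),s,ray(C[n],ce,z).round(1))
    print("  tri",tri([C["top"],C["scene"]],uv).round(1))
uv=[(218.1,157.1),(423,287.3)];print("box",ray(C["top"],uv[0],93),ray(C["scene"],uv[1],93),tri([C["top"],C["scene"]],uv))
def pads(n,box):
    F=f[n];x0,y0,x1,y1=box;m=np.zeros(F.shape[:2],bool)
    sub=F[y0:y1,x0:x1];m[y0:y1,x0:x1]=(np.ptp(sub,axis=2)<28)&(sub.min(2)>65)&(sub.max(2)<160)
    m=cv2.morphologyEx(m.astype(np.uint8),cv2.MORPH_OPEN,np.ones((5,5)))
    for c in cv2.findContours(m,0,1)[0]:
        if cv2.contourArea(c)>300:
            e=cv2.fitEllipse(cv2.convexHull(c));print(n,np.round(e[0]+e[1],1),ray(C[n],e[0],33).round(1))
pads("top",(194,238,378,288));pads("scene",(290,140,490,222));pads("top",(198,140,380,185))
E
```

```text
goblet top [355.5 154.3] [346 145  20  20 317] [647.1 -69. ]
goblet scene [267.  223.9] [256 214  23  20 356] [645.4 -68. ]
  tri [646.4 -68.  100.9]
vase top [309.6 152.2] [303 146  14  14 145] [650.2   7.4]
vase scene [314.7 238.4] [307 232  16  14 180] [647.9   8.2]
  tri [649.4   8.1 115.6]
candle top [258.3 154.1] [254 149  10  11  82] [648.2  91. ]
candle scene [372.8 256. ] [367 251  13  11 104] [646.1  91.8]
  tri [647.5  91.5 121.4]
box [649.89531    163.31345495] [652.13428345 167.29164901] [650.35323537 166.22839498  87.76941909]
top [365.3 283.3   8.3 122.1] [425.3 -84.8]
top [219.1 267.6  38.7  39.7] [459.2 177.8]
top [263.1 264.3  39.1  39.7] [463.4  97.9]
top [307.4 260.9  39.5  39.6] [467.5  17.8]
top [351.7 257.5  39.4  39.7] [471.8 -61.9]
top [106.6 245.8  10.7 335.1] [503.3 383.4]
scene [330.9 209.3  42.4 180.2] [551.4  -6.5]
scene [403.7 165.7 107.1 205.9] [423.3  77. ]
top [203.8 167.3  34.4  44.6] [642.7 204.4]
top [369.8 172.1  27.5  49.7] [625.7 -99.5]
top [334.8 177.3  34.5  62.3] [617.8 -35.6]
top [259.9 156.5  63.3 127.7] [659.9 100.7]
```

Call:
servo_tool(
  linear=[
    [0,0,0],
    [0,0,0],
    [0,0,0],
    [0,0,0],
    [0,0,0],
    [0,0,0],
    [0,0,0],
    [0,0,0],
  ],
  spin=[0.0932,0.0932,0.0932,0.0932,0.0932,0.0932,0.0932,0.0932],
  hand=1,
)

```text
time: 1.1
tool_pos: [204.2, 483.4, 193.7]
tcp_rot: [-3.141, 0.001, 1.566]
contact_force: [-0.1, 0.6, 0.0]
grip_width: 91.8
finger_force: 0.0
```

Call:
servo_tool(
  linear=[
    [-0.1,0.14,0],
    [-0.1,0.14,0],
    [-0.1,0.14,0],
    [-0.1,0.14,0],
    [-0.1,0.14,0],
    [-0.1,0.14,0],
    [-0.1,0.14,0],
    [-0.1,0.14,0],
  ],
  spin=[0,0,0,0,0,0,0,0],
)

```text
time: 2.1
tool_pos: [429.0, 322.7, 193.8]
tcp_rot: [-3.141, 0.0, 1.571]
contact_force: [0.5, -0.3, 0.1]
grip_width: 92.1
finger_force: 0.0
```

Call:
servo_tool(
  linear=[
    [-0.1,0.14,0],
    [-0.1,0.14,0],
    [-0.1,0.14,0],
    [-0.1,0.14,0],
    [-0.1,0.14,0],
    [-0.1,0.14,0],
    [-0.1,0.14,0],
    [-0.1,0.14,0],
  ],
  spin=[0,0,0,0,0,0,0,0],
)

```text
time: 3.1
tool_pos: [652.9, 162.8, 193.5]
tcp_rot: [-3.141, 0.0, 1.571]
contact_force: [-0.3, -0.4, -0.5]
grip_width: 92.1
finger_force: 0.0
```

Call:
servo_tool(
  linear=[
    [0,0,0],
    [0,0,0.02],
    [0,0,0.07],
    [0,0,0.07],
    [0,0,0.07],
    [0,0,0.07],
    [0,0,0.05],
    [0,0,0],
  ],
  spin=[0,0,0,0,0,0,0,0],
)

```text
time: 4.1
tool_pos: [651.8, 163.5, 123.0]
tcp_rot: [-3.14, 0.0, 1.571]
contact_force: [0.1, 0.4, -0.1]
grip_width: 91.8
finger_force: 0.0
```

```bash
python3 - <<'E'
from plant import optics
import cv2,numpy as np
a=optics.capture("top")["frame"][100:220,150:350];b=optics.capture("scene")["frame"][200:360,340:500]
v=np.hstack([cv2.resize(a,(500,300),interpolation=2),cv2.resize(b,(300,300),interpolation=2)])
cv2.imwrite("pics/c1.png",np.clip(v*1.5,0,255).astype(np.uint8))
E
```

```text
(no output)
```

View pics/c1.png

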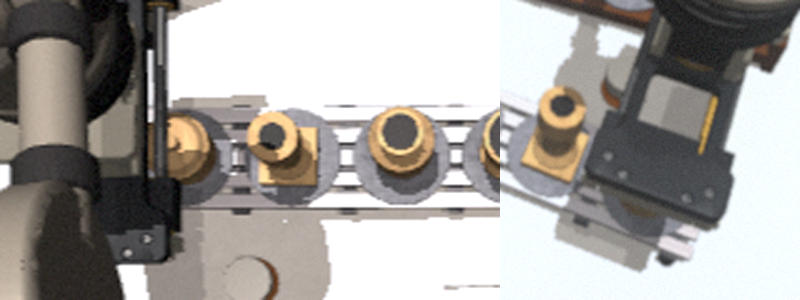

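The gripper sits over the box, clear of the candlestick next to it (crop 275,140). I'll descend and grip.

Call:
servo_tool(
  linear=[
    [0.01,0,0.03],
    [0,0,0.06],
    [0,0,0.06],
    [0,0,0.06],
    [0,0,0.06],
    [0,0,0.05],
    [0,0,0.03],
    [0,0,0],
  ],
  spin=[0,0,0,0,0,0,0,0],
)

```text
time: 5.2
tool_pos: [652.1, 165.5, 53.7]
tcp_rot: [-3.141, 0.0, 1.571]
contact_force: [0.8, -0.7, 0.0]
grip_width: 91.5
finger_force: 0.0
```

Call:
servo_tool(
  linear=[
    [0,0,0],
    [0,0,0],
    [0,0,0],
    [0,0,0],
    [0,0,0],
    [0,0,0],
    [0,0,0],
    [0,0,0],
  ],
  spin=[0,0,0,0,0,0,0,0],
  hand=-1,
)

```text
time: 6.2
tool_pos: [652.3, 165.5, 54.1]
tcp_rot: [3.142, -0.0, 1.571]
contact_force: [0.9, -0.0, -0.5]
grip_width: 16.4
finger_force: 0.0
```

```bash
python3 - <<'E'
from plant import optics,monitor
import cv2,numpy as np
print(monitor.get_obs()["grip_width"],monitor.get_obs()["finger_force"])
a=optics.capture("top")["frame"][100:220,150:350];b=optics.capture("scene")["frame"][200:360,340:500]
v=np.hstack([cv2.resize(a,(500,300),interpolation=2),cv2.resize(b,(300,300),interpolation=2)])
cv2.imwrite("pics/c2.png",np.clip(v*1.5,0,255).astype(np.uint8))
E
```

```text
16.406634525375235 0.0
```

View pics/c2.png

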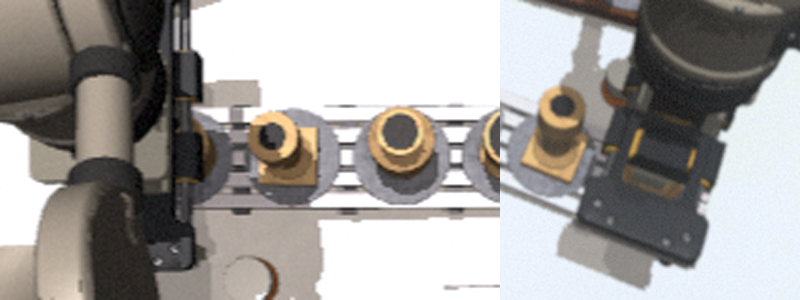

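Call:
servo_tool(
  linear=[
    [0,0,0],
    [0,0,0],
    [0,0,0],
    [0,0,0],
    [0,0,0],
    [0,0,0],
    [0,0,0],
    [0,0,0],
  ],
  spin=[0,0,0,0,0,0,0,0],
)

```text
time: 7.3
tool_pos: [652.3, 165.5, 54.1]
tcp_rot: [3.142, -0.0, 1.571]
contact_force: [-0.8, -0.6, 0.1]
grip_width: 8.4
finger_force: 30.0
```

```bash
python3 - <<'E'
from plant import optics,monitor
import cv2,numpy as np
o=monitor.get_obs();print(o["grip_width"],o["finger_force"],o["tool_pos"])
a=optics.capture("top")["frame"][110:210,190:260];b=optics.capture("scene")["frame"][220:340,360:480]
np.save("b.npy",b)
v=np.hstack([cv2.resize(a,(350,500),interpolation=2),cv2.resize(b,(450,500),interpolation=2)])
cv2.imwrite("pics/c3.png",np.clip(v*2.2,0,255).astype(np.uint8))
E
```

```text
8.381218290257248 29.999966482864693 [652.29762839 165.53559812  54.14018547]
```

View pics/c3.png

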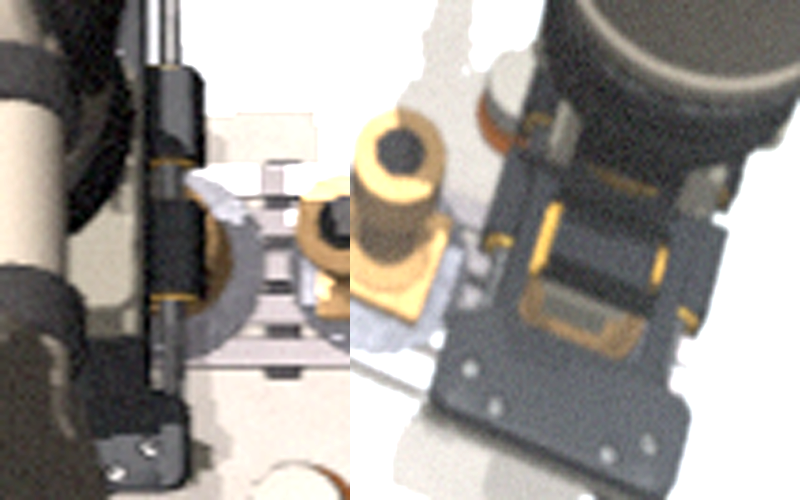

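The fingers stopped at 8 mm instead of about 48 mm, so they are holding something thinner than the lid rim. The box still shows beside the fingers at about its original spot. A small lift with a look will show what they hold.

Call:
servo_tool(
  linear=[
    [0,0,-0.02],
    [0,0,-0.03],
    [0,0,-0.03],
    [0,0,-0.03],
    [0,0,-0.03],
    [0,0,-0.03],
    [0,0,-0.03],
    [0,0,0],
  ],
  spin=[0,0,0,0,0,0,0,0],
)

```text
time: 8.4
tool_pos: [652.6, 165.6, 94.8]
tcp_rot: [3.14, -0.0, 1.571]
contact_force: [0.0, 0.4, -0.6]
grip_width: 8.3
finger_force: 30.0
```

```bash
python3 - <<'E'
from plant import optics,monitor
import cv2,numpy as np
o=monitor.get_obs();print(o["grip_width"],o["finger_force"],o["tool_pos"],o["contact_force"],o["joint_positions"])
a=optics.capture("top")["frame"][110:210,190:260];b=optics.capture("scene")["frame"][200:340,350:490]
v=np.hstack([cv2.resize(a,(350,500),interpolation=2),cv2.resize(b,(450,500),interpolation=2)])
cv2.imwrite("pics/c4.png",np.clip(v*2.,0,255).astype(np.uint8))
E
```

```text
8.33083728283356 29.99991054763086 [652.62328369 165.61845964  94.80085046] [ 0.0329072   0.41943439 -0.62008324] [1.34766446e-01 6.94917126e-01 1.20366075e+00 9.34728219e-05
 1.24185162e+00 1.34898842e-01]
```

View pics/c4.png

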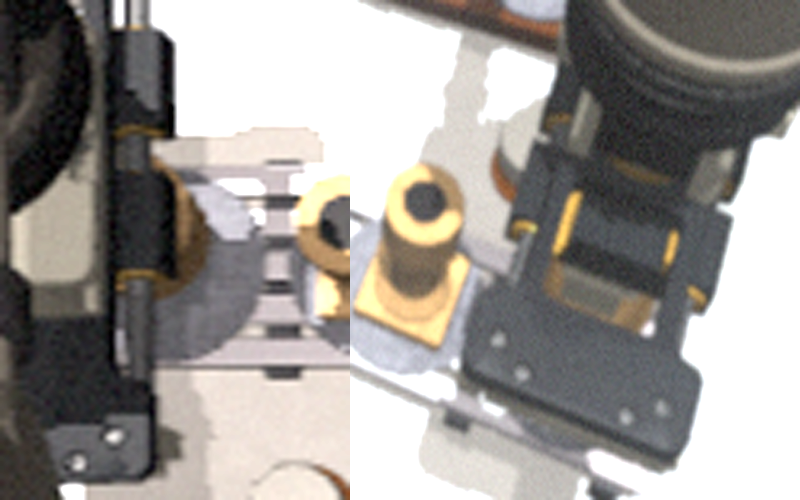

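The box is in the grip: it rose with the hand, and the load of about 0.6 N matches its weight. The opening reads low, but the offset from tool to foot is unchanged, so I'll release it at the same TCP height of 54. Carrying on.

Call:
servo_tool(
  linear=[
    [0,0,-0.02],
    [0,0,-0.05],
    [0,0,-0.05],
    [0,0,-0.06],
    [0,0,-0.06],
    [0,0,-0.05],
    [0,0,-0.03],
    [0,0,0],
  ],
  spin=[0,0,0,0,0,0,0,0],
)

```text
time: 9.5
tool_pos: [652.5, 165.6, 158.6]
tcp_rot: [3.141, -0.0, 1.571]
contact_force: [0.6, -0.0, -1.7]
grip_width: 8.5
finger_force: 30.0
```

Call:
servo_tool(
  linear=[
    [-0.026,-0.0206,0],
    [-0.052,-0.0412,0],
    [-0.077,-0.0618,0],
    [-0.103,-0.0825,0],
    [-0.103,-0.0825,0],
    [-0.103,-0.0825,0],
    [-0.103,-0.0825,0],
    [-0.103,-0.0825,0],
  ],
  spin=[0,0,0,0,0,0,0,0],
)

```text
time: 10.5
tool_pos: [543.6, 30.4, 158.0]
tcp_rot: [-3.141, 0.0, 1.57]
contact_force: [0.0, -1.1, -1.4]
grip_width: 9.0
finger_force: 30.0
```

Call:
servo_tool(
  linear=[
    [-0.103,-0.0825,0],
    [-0.103,-0.0825,0],
    [-0.103,-0.0825,0],
    [-0.077,-0.0618,0],
    [-0.052,-0.0412,0],
    [-0.026,-0.0206,0],
    [0,0,0],
    [0,0,0],
  ],
  spin=[0,0,0,0,0,0,0,0],
)

```text
time: 11.5
tool_pos: [471.1, -60.9, 158.1]
tcp_rot: [3.141, -0.0, 1.571]
contact_force: [-0.0, -1.3, -1.5]
grip_width: 8.9
finger_force: 30.0
```

```bash
python3 - <<'E'
from plant import optics,monitor
import cv2,numpy as np
o=monitor.get_obs();print(o["grip_width"],o["finger_force"],o["tool_pos"],o["contact_force"])
a=optics.capture("top")["frame"][120:320,180:420];b=optics.capture("scene")["frame"][80:320,200:520]
v=np.vstack([cv2.resize(a,(400,300),interpolation=2),cv2.resize(b,(400,300),interpolation=2)])
cv2.imwrite("pics/c5.png",np.clip(v*1.8,0,255).astype(np.uint8))
E
```

```text
8.879887939593816 29.99976396211423 [471.13322317 -60.89284005 158.06598557] [-0.01034663 -1.33283478 -1.4570751 ]
```

View pics/c5.png

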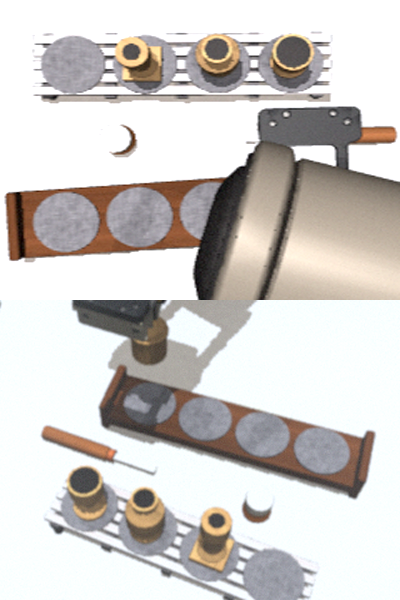

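The box (crop 150,345) hangs upright over the right-end pad, and the rack pad it came from is empty. Lowering it.

Call:
servo_tool(
  linear=[
    [0,0,0.04],
    [0,0,0.08],
    [0,0,0.08],
    [0,0,0.08],
    [0,0,0.08],
    [0,0,0.07],
    [0,0,0.04],
    [0,0,0.02],
  ],
  spin=[0,0,0,0,0,0,0,0],
)

```text
time: 12.6
tool_pos: [470.8, -61.2, 59.7]
tcp_rot: [-3.141, -0.0, 1.571]
contact_force: [0.9, -0.7, -0.8]
grip_width: 8.6
finger_force: 30.0
```

Call:
servo_tool(
  linear=[
    [0,0,0.005],
    [0,0,0.005],
    [0,0,0.005],
    [0,0,0.005],
    [0,0,0.005],
    [0,0,0],
    [0,0,0],
    [0,0,0],
  ],
  spin=[0,0,0,0,0,0,0,0],
)

```text
time: 13.6
tool_pos: [470.9, -61.2, 55.2]
tcp_rot: [3.141, -0.0, 1.571]
contact_force: [0.3, 0.1, -0.6]
grip_width: 8.4
finger_force: 30.0
```

Call:
servo_tool(
  linear=[
    [0,0,0.004],
    [0,0,0],
    [0,0,0],
    [0,0,0],
    [0,0,0],
    [0,0,0],
    [0,0,0],
    [0,0,0],
  ],
  spin=[0,0,0,0,0,0,0,0],
  hand=1,
)

```text
time: 14.6
tool_pos: [470.8, -61.2, 54.3]
tcp_rot: [3.142, -0.0, 1.571]
contact_force: [0.4, -0.1, -0.1]
grip_width: 83.7
finger_force: 0.0
```

Call:
servo_tool(
  linear=[
    [0,0,-0.02],
    [0,0,-0.05],
    [0,0,-0.08],
    [0,0,-0.1],
    [0,0,-0.1],
    [0,0,-0.1],
    [0,0,-0.07],
    [0,0,-0.03],
  ],
  spin=[0,0,0,0,0,0,0,0],
)

```text
time: 15.6
tool_pos: [471.1, -61.3, 165.3]
tcp_rot: [3.14, 0.0, 1.571]
contact_force: [0.5, 0.1, 0.2]
grip_width: 92.0
finger_force: 0.0
```

```bash
python3 - <<'E'
from plant import optics
import cv2,numpy as np
from h import *
c=optics.capture("scene");T=c["world_to_cam"]
for n,p in(("TCP",(471,-61,165)),("front tip",(471+46,-61,165)),("back tip",(471-46,-61,165)),("grasp pt front",(517,-61,184)),("tip+30",(517,-61,195)),("box top",(471,-61,93)),("box foot",(471,-61,33))):
    q=c["K"]@(T[:3]@np.array([*p,1.]));q=q[:2]/q[2];print(n,q.round(1),"crop",((q-[220,30])*4).round())
b=c["frame"][30:180,220:420]
cv2.imwrite("pics/c6.png",np.clip(cv2.resize(b,(800,600),interpolation=2)*1.8,0,255).astype(np.uint8))
E
```

```text
TCP [317.2 109.7] crop [389. 319.]
front tip [304.9 131.6] crop [340. 407.]
back tip [328.7  89.1] crop [435. 236.]
grasp pt front [304.3 122.9] crop [337. 372.]
tip+30 [304.  117.6] crop [336. 351.]
box top [318.3 140.3] crop [393. 441.]
box foot [319.1 162.4] crop [396. 530.]
```

View pics/c6.png

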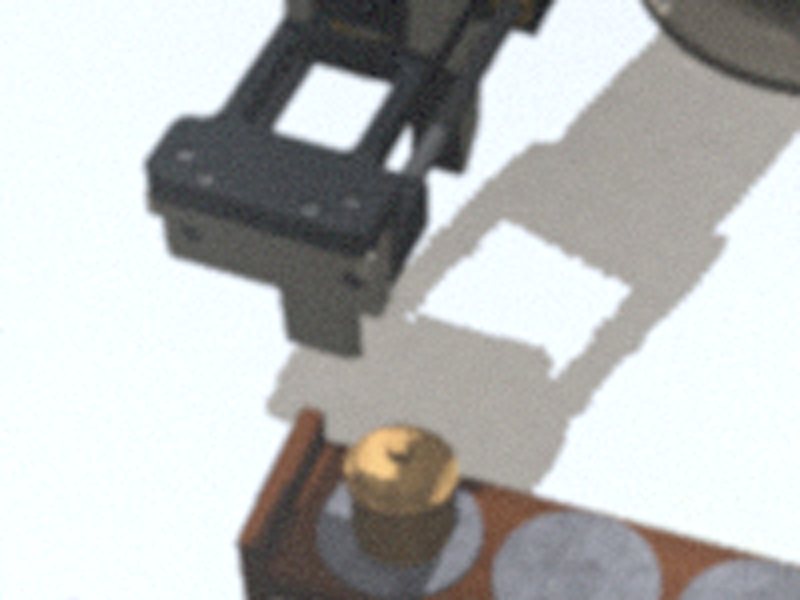

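The box stands upright in the middle of the right-end pad. The visible front fingertip (crop 325,351) is well above where the reported TCP puts it (340,407). I'll work out how much higher before gripping the rest.

```bash
python3 - <<'E'
import numpy as np
c=dict(np.load("scene0.npz"));T=c["world_to_cam"];R=T[:3,:3];o=-R.T@T[:3,3]
print(o)
for uv in((290,345),(325,351),(360,355)):
    p=[220+uv[0]/4-.4,30+uv[1]/4-.4];d=R.T@np.linalg.inv(c["K"])@np.array([*p,1])
    for x in(517,527,536):print(uv,(o+d*(x-o[0])/d[0]).round(1))
for uv in((402,455),):
    from h import ray
    p=[220+uv[0]/4-.4,30+uv[1]/4-.4];print(ray(c,p,93))
p=[220+403/4-.4,30+562/4-.4];print("foot front",ray(c,p,33))
E
```

```text
[923.52912566 143.49820572 699.4227139 ]
(290, 345) [517.  -79.5 191.1]
(290, 345) [527.  -74.  203.6]
(290, 345) [536.  -69.1 214.8]
(325, 351) [517.  -65.8 193.6]
(325, 351) [527.  -60.7 206. ]
(325, 351) [536.  -56.  217.2]
(360, 355) [517.  -52.3 197.1]
(360, 355) [527.  -47.5 209.5]
(360, 355) [536.  -43.2 220.6]
[475.7018332  -55.87638652]
foot front [485.32269805 -52.67921094]
```

```bash
python3 - <<'E'
import numpy as np
c=dict(np.load("scene0.npz"));T=c["world_to_cam"];R=T[:3,:3];o=-R.T@T[:3,3]
def at(uv,x):
    p=[220+uv[0]/4-.4,30+uv[1]/4-.4];d=R.T@np.linalg.inv(c["K"])@np.array([*p,1]);return (o+d*(x-o[0])/d[0]).round(1)
for n,uv in(("plate top L",(150,165)),("plate bottom L",(150,210)),("plate bottom R",(355,250)),("block bottom L",(168,250)),("block bottom R",(380,310)),("tip",(325,351))):
    print(n,[at(uv,x) for x in(517,536,546,566)])
E
```

```text
plate top L [array([ 517. , -124.8,  259.2]), array([ 536. , -112.3,  279.8]), array([ 546. , -105.7,  290.6]), array([566. , -92.5, 312.3])]
plate bottom L [array([ 517. , -127.9,  238.2]), array([ 536. , -115.2,  259.8]), array([ 546. , -108.5,  271.1]), array([566. , -95.2, 293.8])]
plate bottom R [array([517. , -52. , 247.7]), array([536. , -42.8, 268.9]), array([546., -38., 280.]), array([566. , -28.4, 302.2])]
block bottom L [array([ 517. , -123.4,  221.2]), array([ 536. , -111. ,  243.5]), array([ 546. , -104.4,  255.3]), array([566. , -91.3, 278.8])]
block bottom R [array([517. , -43.9, 222.9]), array([536. , -35.2, 245.2]), array([546. , -30.6, 256.9]), array([566. , -21.3, 280.3])]
tip [array([517. , -65.8, 193.6]), array([536. , -56. , 217.2]), array([546. , -50.9, 229.7]), array([566. , -40.6, 254.6])]
```

Body plate and fingertips both sit about 37 mm above where the reported TCP puts them. That also explains the knob-only grip: the tips were at about z 91. I'll lower the next grasps by 38 mm in reported z. The candlestick is next, at reported z 49, which is safe even if the shift is wrong.

Call:
servo_tool(
  linear=[
    [0.04,0.05,0],
    [0.1,0.12,0],
    [0.13,0.15,0],
    [0.13,0.15,0],
    [0.13,0.15,0],
    [0.12,0.13,0],
    [0.083,0.09,0],
    [0.03,0.04,0],
  ],
  spin=[0,0,0,0,0,0,0,0],
)

```text
time: 16.65
tool_pos: [647.2, 93.0, 162.7]
tcp_rot: [-3.14, -0.0, 1.572]
contact_force: [0.4, 0.3, -0.8]
grip_width: 91.9
finger_force: 0.0
```

```bash
python3 - <<'E'
from plant import optics,monitor
from h import *
print(monitor.get_obs()["tool_pos"])
t=optics.capture("top");s=optics.capture("scene")
a=t["frame"][120:300,180:420];b=s["frame"][100:320,240:500]
v=np.hstack([cv2.resize(a,(400,300),interpolation=2),cv2.resize(b,(355,300),interpolation=2)])
v=np.vstack([v,cv2.resize(np.hstack([t["frame"][235:285,325:375],s["frame"][130:180,290:340],s["frame"][220:270,250:300]]),(755,252),interpolation=2)])
cv2.imwrite("pics/c7.png",np.clip(v*1.8,0,255).astype(np.uint8))
E
```

```text
[647.20442844  92.9892305  162.6729873 ]
```

View pics/c7.png

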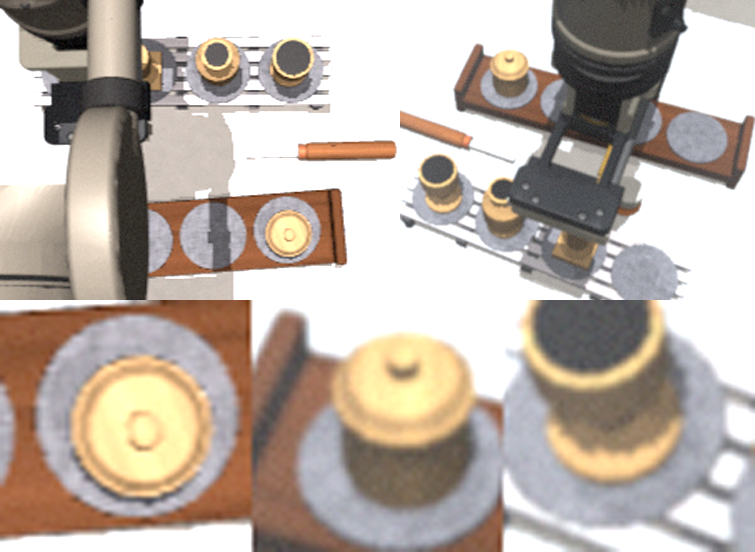

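The box sits within about 2 mm of its pad's centre, at top-view (353,260), so the horizontal position is good and only z is shifted. I'll descend on the candlestick.

Call:
servo_tool(
  linear=[
    [-0.007,0,0.03],
    [0,0,0.06],
    [0,0,0.08],
    [0,0,0.08],
    [0,0,0.07],
    [0,0,0.05],
    [0,0,0.03],
    [0,0,0],
  ],
  spin=[0,0,0,0,0,0,0,0],
)

```text
time: 17.75
tool_pos: [646.7, 90.0, 84.0]
tcp_rot: [-3.141, -0.0, 1.571]
contact_force: [-0.2, 0.0, 0.3]
grip_width: 92.1
finger_force: 0.0
```

Call:
servo_tool(
  linear=[
    [0,0,0.03],
    [0,0,0.04],
    [0,0,0.04],
    [0,0,0.03],
    [0,0,0.025],
    [0,0,0.01],
    [0,0,0],
    [0,0,0],
  ],
  spin=[0,0,0,0,0,0,0,0],
)

```text
time: 18.75
tool_pos: [647.0, 90.0, 49.6]
tcp_rot: [3.141, -0.0, 1.571]
contact_force: [-0.3, 0.2, 1.0]
grip_width: 91.9
finger_force: 0.0
```

Call:
servo_tool(
  linear=[
    [0,0,0],
    [0,0,0],
    [0,0,0],
    [0,0,0],
    [0,0,0],
    [0,0,0],
    [0,0,0],
    [0,0,0],
  ],
  spin=[0,0,0,0,0,0,0,0],
  hand=-1,
)

```text
time: 19.75
tool_pos: [646.8, 90.0, 49.3]
tcp_rot: [3.142, -0.0, 1.571]
contact_force: [-0.4, -0.3, 0.3]
grip_width: 33.0
finger_force: 30.0
```

Opening 33 matches the 34 mm head, so the shift is confirmed. Lift and carry.

Call:
servo_tool(
  linear=[
    [0,0,-0.02],
    [0,0,-0.04],
    [0,0,-0.05],
    [0,0,-0.06],
    [0,0,-0.06],
    [0,0,-0.04],
    [0,0,-0.03],
    [0,0,0],
  ],
  spin=[0,0,0,0,0,0,0,0],
)

```text
time: 20.75
tool_pos: [647.0, 90.0, 109.8]
tcp_rot: [3.141, -0.0, 1.571]
contact_force: [-0.1, 0.4, -0.9]
grip_width: 32.6
finger_force: 30.0
```

Call:
servo_tool(
  linear=[
    [-0.01,-0.025,0],
    [-0.02,-0.05,0],
    [-0.03,-0.075,0],
    [-0.04,-0.1,0],
    [-0.04,-0.1,0],
    [-0.04,-0.1,0],
    [-0.04,-0.1,0],
    [-0.04,-0.1,0],
  ],
  spin=[0,0,0,0,0,0,0,0],
)

```text
time: 21.75
tool_pos: [515.3, 37.6, 109.2]
tcp_rot: [-3.141, -0.0, 1.571]
contact_force: [0.2, -0.0, -0.7]
grip_width: 33.0
finger_force: 30.0
```

Call:
servo_tool(
  linear=[
    [-0.04,-0.1,0],
    [-0.03,-0.075,0],
    [-0.02,-0.05,0],
    [-0.015,-0.025,0],
    [0,0,0],
    [0,0,0],
    [0,0,0],
    [0,0,0],
  ],
  spin=[0,0,0,0,0,0,0,0],
)

```text
time: 22.75
tool_pos: [467.0, 17.1, 109.2]
tcp_rot: [-3.142, -0.0, 1.571]
contact_force: [0.1, 0.5, -1.0]
grip_width: 33.3
finger_force: 30.0
```

Lower 59.5 mm to the reported pick height, gently at the end.

Call:
servo_tool(
  linear=[
    [0,0,0.03],
    [0,0,0.05],
    [0,0,0.06],
    [0,0,0.06],
    [0,0,0.04],
    [0,0,0.02],
    [0,0,0.01],
    [0,0,0],
  ],
  spin=[0,0,0,0,0,0,0,0],
)

```text
time: 23.75
tool_pos: [466.9, 17.0, 55.4]
tcp_rot: [3.141, -0.0, 1.571]
contact_force: [0.2, -0.5, -0.1]
grip_width: 33.2
finger_force: 30.0
```

Call:
servo_tool(
  linear=[
    [0,0,0.005],
    [0,0,0.005],
    [0,0,0.005],
    [0,0,0.005],
    [0,0,0.005],
    [0,0,0.003],
    [0,0,0],
    [0,0,0],
  ],
  spin=[0,0,0,0,0,0,0,0],
)

```text
time: 24.75
tool_pos: [466.8, 17.0, 49.7]
tcp_rot: [3.142, -0.0, 1.571]
contact_force: [0.3, -0.3, -0.3]
grip_width: 33.0
finger_force: 30.0
```

Call:
servo_tool(
  linear=[
    [0,0,0],
    [0,0,0],
    [0,0,0],
    [0,0,0],
    [0,0,0],
    [0,0,0],
    [0,0,0],
    [0,0,0],
  ],
  spin=[0,0,0,0,0,0,0,0],
  hand=1,
)

```text
time: 25.75
tool_pos: [466.8, 17.0, 49.7]
tcp_rot: [-3.142, -0.0, 1.571]
contact_force: [-0.8, 1.2, 0.3]
grip_width: 91.7
finger_force: 0.0
```

Call:
servo_tool(
  linear=[
    [0,0,-0.02],
    [0,0,-0.05],
    [0,0,-0.08],
    [0,0,-0.1],
    [0,0,-0.1],
    [0,0,-0.1],
    [0,0,-0.07],
    [0,0,-0.03],
  ],
  spin=[0,0,0,0,0,0,0,0],
)

```text
time: 26.75
tool_pos: [467.1, 16.9, 160.7]
tcp_rot: [3.14, 0.0, 1.571]
contact_force: [-1.0, -0.1, -0.1]
grip_width: 91.8
finger_force: 0.0
```

Call:
servo_tool(
  linear=[
    [0,0.04,0],
    [0,0.1,0],
    [-0.015,0.15,0],
    [-0.015,0.17,0],
    [-0.015,0.17,0],
    [0,0.15,0],
    [0,0.09,0],
    [0,0.04,0],
  ],
  spin=[0,0,0,0,0,0,0,0],
)

```text
time: 27.75
tool_pos: [649.3, 8.0, 158.0]
tcp_rot: [-3.14, -0.0, 1.571]
contact_force: [0.5, 0.4, 0.2]
grip_width: 92.2
finger_force: 0.0
```

Call:
servo_tool(
  linear=[
    [0,0,0.03],
    [0,0,0.07],
    [0,0,0.1],
    [0,0,0.1],
    [0,0,0.09],
    [0,0,0.06],
    [0,0,0.03],
    [0,0,0],
  ],
  spin=[0,0,0,0,0,0,0,0],
)

```text
time: 28.75
tool_pos: [648.6, 8.0, 63.6]
tcp_rot: [-3.141, -0.0, 1.571]
contact_force: [1.2, 0.0, 0.6]
grip_width: 92.4
finger_force: 0.0
```

Call:
servo_tool(
  linear=[
    [0,0,0.03],
    [0,0,0.05],
    [0,0,0.05],
    [0,0,0.04],
    [0,0,0.03],
    [0,0,0.015],
    [0,0,0.005],
    [0,0,0],
  ],
  spin=[0,0,0,0,0,0,0,0],
)

```text
time: 29.75
tool_pos: [649.0, 8.0, 19.9]
tcp_rot: [3.141, -0.0, 1.571]
contact_force: [-0.5, -0.5, -0.1]
grip_width: 92.0
finger_force: 0.0
```

Call:
servo_tool(
  linear=[
    [0,0,0],
    [0,0,0],
    [0,0,0],
    [0,0,0],
    [0,0,0],
    [0,0,0],
    [0,0,0],
    [0,0,0],
  ],
  spin=[0,0,0,0,0,0,0,0],
  hand=-1,
)

```text
time: 30.75
tool_pos: [648.9, 7.9, 19.8]
tcp_rot: [3.141, -0.0, 1.571]
contact_force: [0.5, 0.4, 0.0]
grip_width: 45.1
finger_force: 30.0
```

Call:
servo_tool(
  linear=[
    [0,0,-0.02],
    [0,0,-0.04],
    [0,0,-0.05],
    [0,0,-0.06],
    [0,0,-0.06],
    [0,0,-0.04],
    [0,0,-0.03],
    [0,0,0],
  ],
  spin=[0,0,0,0,0,0,0,0],
)

```text
time: 31.75
tool_pos: [649.0, 7.9, 80.2]
tcp_rot: [3.141, 0.0, 1.571]
contact_force: [-0.1, -1.0, -0.8]
grip_width: 45.0
finger_force: 30.0
```

Call:
servo_tool(
  linear=[
    [0.0125,-0.026,0],
    [0.025,-0.052,0],
    [0.0375,-0.077,0],
    [0.05,-0.103,0],
    [0.05,-0.103,0],
    [0.05,-0.103,0],
    [0.05,-0.103,0],
    [0.05,-0.103,0],
  ],
  spin=[0,0,0,0,0,0,0,0],
)

```text
time: 32.75
tool_pos: [513.2, 73.6, 79.6]
tcp_rot: [-3.141, -0.0, 1.571]
contact_force: [-0.4, 0.9, -0.5]
grip_width: 45.5
finger_force: 30.0
```

Call:
servo_tool(
  linear=[
    [0.05,-0.103,0],
    [0.0375,-0.077,0],
    [0.025,-0.052,0],
    [0.0125,-0.028,0],
    [0,0,0],
    [0,0,0],
    [0,0,0],
    [0,0,0],
  ],
  spin=[0,0,0,0,0,0,0,0],
)

```text
time: 33.75
tool_pos: [463.0, 97.8, 79.6]
tcp_rot: [3.142, -0.0, 1.57]
contact_force: [1.0, 0.2, -1.2]
grip_width: 45.0
finger_force: 30.0
```

Call:
servo_tool(
  linear=[
    [0,0,0.03],
    [0,0,0.05],
    [0,0,0.06],
    [0,0,0.06],
    [0,0,0.04],
    [0,0,0.02],
    [0,0,0.01],
    [0,0,0],
  ],
  spin=[0,0,0,0,0,0,0,0],
)

```text
time: 34.75
tool_pos: [463.0, 98.0, 25.8]
tcp_rot: [3.141, -0.0, 1.571]
contact_force: [-0.2, -1.0, -1.5]
grip_width: 45.2
finger_force: 30.0
```

Call:
servo_tool(
  linear=[
    [0,0,0.005],
    [0,0,0.005],
    [0,0,0.005],
    [0,0,0.005],
    [0,0,0.005],
    [0,0,0.003],
    [0,0,0],
    [0,0,0],
  ],
  spin=[0,0,0,0,0,0,0,0],
)

```text
time: 35.75
tool_pos: [462.9, 98.0, 20.1]
tcp_rot: [3.142, -0.0, 1.571]
contact_force: [0.1, -0.2, -0.1]
grip_width: 45.1
finger_force: 30.0
```

Call:
servo_tool(
  linear=[
    [0,0,0],
    [0,0,0],
    [0,0,0],
    [0,0,0],
    [0,0,0],
    [0,0,0],
    [0,0,0],
    [0,0,0],
  ],
  spin=[0,0,0,0,0,0,0,0],
  hand=1,
)

```text
time: 36.75
tool_pos: [462.8, 98.0, 20.1]
tcp_rot: [-3.142, -0.0, 1.571]
contact_force: [-0.6, -0.5, -0.1]
grip_width: 91.8
finger_force: 0.0
```

Call:
servo_tool(
  linear=[
    [0,0,-0.03],
    [0,0,-0.07],
    [0,0,-0.11],
    [0,0,-0.12],
    [0,0,-0.12],
    [0,0,-0.12],
    [0,0,-0.08],
    [0,0,-0.03],
  ],
  spin=[0,0,0,0,0,0,0,0],
)

```text
time: 37.75
tool_pos: [463.4, 98.0, 157.9]
tcp_rot: [3.139, -0.0, 1.571]
contact_force: [0.2, 0.5, 0.6]
grip_width: 91.9
finger_force: 0.0
```

Call:
servo_tool(
  linear=[
    [-0.04,0.04,0],
    [-0.1,0.1,0],
    [-0.13,0.15,0],
    [-0.15,0.17,0],
    [-0.15,0.17,0],
    [-0.14,0.15,0],
    [-0.0825,0.095,0],
    [-0.04,0.04,0],
  ],
  spin=[0,0,0,0,0,0,0,0],
)

```text
time: 38.75
tool_pos: [646.1, -70.1, 154.5]
tcp_rot: [-3.14, -0.0, 1.569]
contact_force: [-0.8, 0.5, 0.6]
grip_width: 91.7
finger_force: 0.0
```

```bash
python3 - <<'E'
from plant import optics,monitor
from h import *
o=monitor.get_obs();print(o["tool_pos"])
t=optics.capture("top");s=optics.capture("scene");np.savez("t2.npz",**t);np.savez("s2.npz",**s)
a=t["frame"][230:300,180:395];b=s["frame"][90:320,240:510]
v=np.vstack([cv2.resize(a,(600,195),interpolation=2),cv2.resize(b,(600,400))])
cv2.imwrite("pics/c8.png",np.clip(v*1.8,0,255).astype(np.uint8))
E
```

```text
[646.12703813 -70.14842443 154.47488659]
```

View pics/c8.png

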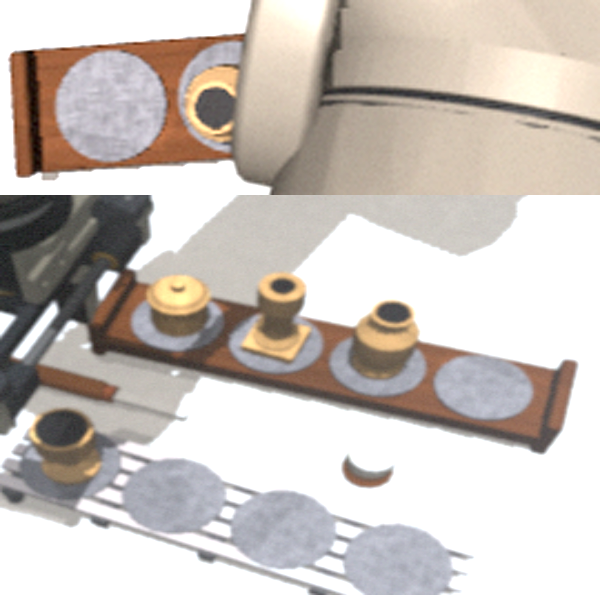

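Box, candlestick and vase stand upright on their stand pads, at crop (178,305), (278,310) and (390,335). The left-end stand pad is empty for the goblet. Descending on it.

Call:
servo_tool(
  linear=[
    [0,0,0.03],
    [0,0,0.07],
    [0,0,0.09],
    [0,0,0.09],
    [0,0,0.08],
    [0,0,0.05],
    [0,0,0.02],
    [0,0,0],
  ],
  spin=[0,0,0,0,0,0,0,0],
)

```text
time: 39.85
tool_pos: [645.9, -68.5, 70.2]
tcp_rot: [3.141, -0.0, 1.571]
contact_force: [0.2, -0.1, 0.4]
grip_width: 92.1
finger_force: 0.0
```

Call:
servo_tool(
  linear=[
    [0,0,0.03],
    [0,0,0.04],
    [0,0,0.05],
    [0,0,0.04],
    [0,0,0.02],
    [0,0,0.015],
    [0,0,0.005],
    [0,0,0],
  ],
  spin=[0,0,0,0,0,0,0,0],
)

```text
time: 40.85
tool_pos: [645.9, -68.6, 30.3]
tcp_rot: [3.141, -0.0, 1.571]
contact_force: [-0.1, -0.7, 0.5]
grip_width: 91.7
finger_force: 0.0
```

Call:
servo_tool(
  linear=[
    [0,0,0],
    [0,0,0],
    [0,0,0],
    [0,0,0],
    [0,0,0],
    [0,0,0],
    [0,0,0],
    [0,0,0],
  ],
  spin=[0,0,0,0,0,0,0,0],
  hand=-1,
)

```text
time: 41.85
tool_pos: [645.9, -68.5, 30.1]
tcp_rot: [3.141, -0.0, 1.571]
contact_force: [0.3, -0.1, -0.0]
grip_width: 40.9
finger_force: 30.0
```

Call:
servo_tool(
  linear=[
    [0,0,-0.03],
    [0,0,-0.06],
    [0,0,-0.09],
    [0,0,-0.1],
    [0,0,-0.1],
    [0,0,-0.06],
    [0,0,-0.04],
    [0,0,-0.02],
  ],
  spin=[0,0,0,0,0,0,0,0],
)

```text
time: 42.85
tool_pos: [645.7, -68.5, 130.5]
tcp_rot: [3.142, -0.0, 1.571]
contact_force: [-0.2, 1.2, -1.5]
grip_width: 40.8
finger_force: 30.0
```

Call:
servo_tool(
  linear=[
    [0.028,-0.0212,0],
    [0.056,-0.0424,0],
    [0.084,-0.0636,0],
    [0.112,-0.085,0],
    [0.112,-0.085,0],
    [0.112,-0.085,0],
    [0.112,-0.085,0],
    [0.112,-0.085,0],
  ],
  spin=[0,0,0,0,0,0,0,0],
)

```text
time: 43.85
tool_pos: [533.7, 78.4, 129.7]
tcp_rot: [-3.141, -0.0, 1.571]
contact_force: [0.0, 0.1, -1.7]
grip_width: 41.3
finger_force: 30.0
```

Call:
servo_tool(
  linear=[
    [0.112,-0.085,0],
    [0.112,-0.085,0],
    [0.112,-0.085,0],
    [0.084,-0.0636,0],
    [0.056,-0.0424,0],
    [0.028,-0.0212,0],
    [0,0,0],
    [0,0,0],
  ],
  spin=[0,0,0,0,0,0,0,0],
)

```text
time: 44.85
tool_pos: [459.4, 177.5, 130.1]
tcp_rot: [3.141, 0.0, 1.57]
contact_force: [1.1, 0.4, -1.1]
grip_width: 41.1
finger_force: 30.0
```

Call:
servo_tool(
  linear=[
    [0,0,0.03],
    [0,0,0.06],
    [0,0,0.09],
    [0,0,0.1],
    [0,0,0.09],
    [0,0,0.06],
    [0,0,0.03],
    [0,0,0.01],
  ],
  spin=[0,0,0,0,0,0,0,0],
)

```text
time: 45.85
tool_pos: [459.0, 177.9, 35.9]
tcp_rot: [-3.142, -0.0, 1.571]
contact_force: [0.2, 0.0, 0.5]
grip_width: 40.9
finger_force: 30.0
```

Call:
servo_tool(
  linear=[
    [0,0,0.005],
    [0,0,0.005],
    [0,0,0.005],
    [0,0,0.005],
    [0,0,0.005],
    [0,0,0.002],
    [0,0,0],
    [0,0,0],
  ],
  spin=[0,0,0,0,0,0,0,0],
)

```text
time: 46.85
tool_pos: [459.0, 177.9, 30.7]
tcp_rot: [3.142, -0.0, 1.571]
contact_force: [0.1, -0.2, -0.0]
grip_width: 40.6
finger_force: 30.0
```

Call:
servo_tool(
  linear=[
    [0,0,0],
    [0,0,0],
    [0,0,0],
    [0,0,0],
    [0,0,0],
    [0,0,0],
    [0,0,0],
    [0,0,0],
  ],
  spin=[0,0,0,0,0,0,0,0],
  hand=1,
)

```text
time: 47.85
tool_pos: [458.9, 177.9, 30.7]
tcp_rot: [3.142, -0.0, 1.571]
contact_force: [-0.0, 0.5, -0.5]
grip_width: 91.9
finger_force: 0.0
```

Call:
servo_tool(
  linear=[
    [0,0,-0.03],
    [0,0,-0.07],
    [0,0,-0.11],
    [0,0,-0.12],
    [0,0,-0.12],
    [0,0,-0.12],
    [0,0,-0.08],
    [0,0,-0.03],
  ],
  spin=[0,0,0,0,0,0,0,0],
)

```text
time: 48.85
tool_pos: [459.5, 178.0, 168.6]
tcp_rot: [3.139, -0.001, 1.571]
contact_force: [0.6, -0.5, -0.5]
grip_width: 92.0
finger_force: 0.0
```

Call:
servo_tool(
  linear=[
    [0.05,0,0],
    [0.12,0,0],
    [0.17,0,0],
    [0.17,0,0],
    [0.17,0,0],
    [0.17,0,0],
    [0.12,0,0],
    [0.05,0,0],
  ],
  spin=[0,0,0,0,0,0,0,0],
)

```text
time: 49.85
tool_pos: [458.1, 383.2, 165.6]
tcp_rot: [-3.14, 0.001, 1.572]
contact_force: [0.6, -0.6, 0.1]
grip_width: 91.8
finger_force: 0.0
```

```bash
python3 - <<'E'
from plant import optics,monitor
from h import *
o=monitor.get_obs();print(o["tool_pos"],o["time"])
t=optics.capture("top");s=optics.capture("scene")
f=t["frame"].astype(int)
for k,p,z,w in(("goblet",(219,262),99,(459,178)),("vase",(264,262),113,(463,98)),("candle",(308,258),119,(467,18))):
    try:ce,st=blob((f.max(2)<62),p,9);print(k,ce.round(1),st[4],ray(t,ce,z).round(1),w)
    except Exception as e:print(k,e)
a=t["frame"][230:300,180:395];b=s["frame"][90:320,240:510]
v=np.vstack([cv2.resize(a,(600,195),interpolation=2),cv2.resize(b,(600,400))])
cv2.imwrite("pics/c9.png",np.clip(v*1.8,0,255).astype(np.uint8))
E
```

```text
[458.10776645 383.23541431 165.57765497] 49.85
goblet max() iterable argument is empty
vase max() iterable argument is empty
candle [305.5 264.3] 82 [467.8  18.1] (467, 18)
```

View pics/c9.png

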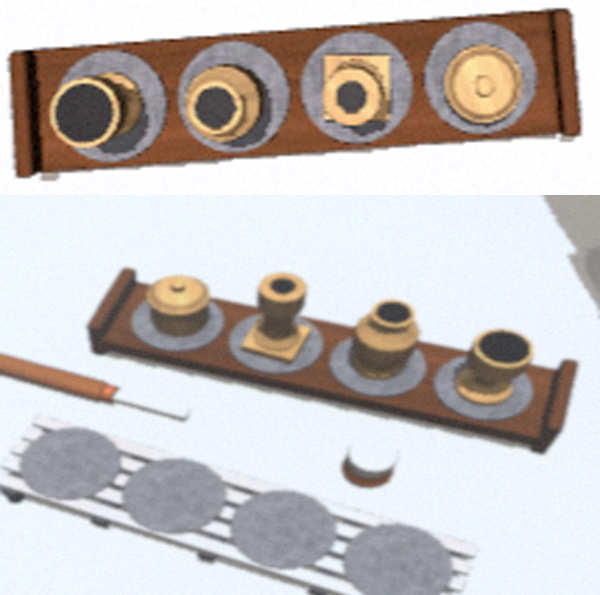

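The top and scene views show goblet, vase, candlestick and box upright on their pads, left to right. The candlestick measures (467.8, 18.1) against a pad centre of (467, 18), and the arm is clear. Handing in.

```bash
python3 -c "
from plant import workorder
print(workorder.close_job())"
```

```text
the job is handed in; nothing more can be done
None
```

All four pieces now stand upright on the display stand in reverse order (from the robot's left: goblet, vase, candlestick, box), each released near the middle of its pad, and the job was handed in at about 50 s with the arm clear; the reported tool height was about 37 mm too low, so the box was lifted by its knob instead of its lid rim, and I corrected for this on the other three.

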